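Reset the reactor controller behind its push-latch flap

ROBOT

A 6-joint arm with a two-finger parallel gripper is mounted at the origin on the work surface. World frame = base frame: x ahead of the robot, y to its left, z up, the work surface at z = 0. Lengths are in mm, angles in rad, forces in N, time in s.
With the tool pointing down it reaches from about 300 to 775 mm from the base axis. Payload 14.6 kg.
Tool frame: the origin (TCP) lies between the finger pads; the fingertips stand 19 mm ahead of it and the grasp point (between the pads) is the TCP; z points along the fingers, y is the line along which they close (so a half turn about z gives the same grasp; the last joint's range is limited). The gripper opens to 94 mm and grips with 3 to 60 N. Pads are 16 mm wide; open, the fingers measure 119 mm over their backs; the gripper's body (75 mm by 177 mm) begins 78 mm behind the grasp point.
Start: joints at [1.181, 0.3, 1.521, -0, 1.321, -0.067], TCP at [174.47, 521.584, 187.046] pointing down, gripper open.
Joint ranges: [-3.03, 3.03], [-0.79, 2.21], [0.23, 2.52], [-1.04, 4.18], [0, 3.07], [-2.55, 2.55]. Speed limits (rad/s): [2.22, 2.22, 2.57, 3.14, 3.14, 3.14].

INTERFACE

Orientations are given as [roll, pitch, yaw] about the fixed x, y, z axes, in that order (R = Rz(yaw) Ry(pitch) Rx(roll)).
In Python, from cell import monitor, imaging, job, find_in, trace gives the robot as it stands. The module is installed in compiled form; this text tells all that it offers.
- The arm moves only by the tool arm_command, never from a script. Its argument "steps" is a list of rows, each a list of 5 numbers: the opening, from 0 (shut) to 1 (fully open), then the shift along the tool's x, y, z in mm, then the turn about the tool's z in degrees. In form: [[gripper, dx, dy, dz, turn], ...]. A call has 1 to 20 rows; each row is the pose to reach, as a shift and turn from the pose commanded when the call began, along the tool's axes at that moment; what a row does not reach only later rows make up. A row lasts 1/8 s, in which the tool goes at most 62.5 mm and 10.7 degrees, less where a joint would pass 70% of its speed; a pose out of reach is approached as far as the arm can. A call with a gripper value outside its range is refused whole. The fingers move at their own pace and stop on an object; "force" is the grip in N (left out, the last holds). Time passes only in rows, so rows that repeat a pose let the fingers close. It gives the time, the measured TCP pose, the force, the opening and the grip force at its end, in the units of the state.
- monitor.read_state(): the state, without advancing time (a new reading comes with each control period).
- imaging.camera(name): name is "scene" or "top"; returns a dict with "img" (400x640x3 uint8, red, green, blue), "mtx" (3x3 intrinsics, pixels), "view" (4x4, takes a point from world to camera coordinates). Camera axes: x right, y down, z forward; pixel columns grow to the right and rows downward; lengths in mm; the calibration is good to about 2 mm. A picture is of the moment at which its call begins. There is no depth.
- job.sign_off(): hands the job in; it is judged then, once.
Trained networks look in a picture, given as the dict that the camera call returned (one of the last four; its "shot" number tells which), for a name from the list of things; names that differ only in an ending like _2 or _b are one class to them, and where a whole thing is asked for, a point or a joint stands for the part that bears it (a point fixed in the world has none). Each returns a list of dicts, best first, with "p" (0 to 1); they miss things now and then, are a little off and sometimes report something else, mostly with a low value. They report only what shows in the picture. A call takes as long as a camera call.
- find_in(picture, target): "rect" ([centre column, centre row, width, height] in pixels, round what is visible of it).
- trace(picture, target): "region" (400x640 bool, what is visible of it) and "rect" ([centre column, centre row, width, height] in pixels, round what is visible of it).
The state is a dict: "clock": time; "joints": joint angles; "qd": joint speeds; "effort": joint torques, N m; "eef_pos": TCP position; "eef_rot": TCP orientation; "wrist_force": force on the tool from outside, world axes, zero at the start; "moment": the same for the moment, N m; "finger_gap": finger opening in mm; "finger_force": force on a finger pad.
Only numpy, scipy, OpenCV 4.12 (cv2) and the standard library are available. Lean on these libraries where they do the work, as an engineer would, in place of code of your own. Each camera call takes 0.05 s, during which the arm holds its last target. There are 200 camera calls.

TASK

Press the flush flap on the controller's top fully in and let go so that it pops open, press the raised end of the rocker switch under it fully down, then push the flap over and press it fully in again so that it stays latched shut and flush. Use only the fingertips, pick nothing up, leave the fitting, jar and spanner where they are, and finish clear of everything.

Things in the scene. Friction and masses are not known exactly. Their poses are not given: they have to be found in the camera images.
- console: Cream bench controller, fixed, 170 (x) x 240 (y) x 90 mm high, origin at the centre of its underside; x points from its front to its rear, y to its left. In its top is a pocket 45 mm deep, x -57..+37, y -71..+71, shut by the flap (catch in its right front). The wall in front of the pocket (x -85..-57) is only 78 mm high. On the rest of the top only the brass fitting stands.
- flap_hinge (a point): Fixed point on the flap's hinge line, mid-width, at deck height (console x +35, y 0, z 90); axes as the console. The hinge line runs along y at the flap's far edge.
- flap_press (a point): Point on the flap's outer face to press: mid-width, 75 mm from the hinge line; moves with the flap (z = outward normal, x towards the hinge). Aluminium panel 90 (x) x 138 (y) x 4 mm, hinged at its far edge. Once open, push it over from behind (on the outer face) in an arc about the hinge; pressing straight down on the upright edge jams.
- flap (a joint): Flap angle, rad: 0 latched flush, grows as it opens, stops at 1.4 (nearly upright) and -0.1 (fully in: flap_press 7.5 mm below flush). Push-push catch: pressed to the inner stop and let go, it springs open to 1.4 in about 1 s; pushed down again to the inner stop and let go, it latches at 0. Takes 1 to 3 N at flap_press. Let go half-way, it springs open.
- rocker_press (a point): Point on the top of the rocker's raised end (its +y end), 21 mm from the rocker's pivot; at the start about console x -33, y +30, z 71.5. The rocker is a black V-shaped paddle 22 (x) x 56 mm (y) with its pivot line along x at console x -33, y +10, z 63; the point comes down to about z 65 when the end is fully pressed.
- rocker (a joint): Rocker angle, rad: near 0 with the +y end raised, 0.3 (stop) with the +y end fully down and level. It stays where it is left; pressing takes about 2 N.
- fitting: Loose brass pipe fitting standing on the deck at its rear right, diameter 26, 34 mm high, origin at its underside. Leave alone.
- bottle: Loose amber jar standing on the bench left of the console, diameter 50, 100 mm high, origin at its underside. Leave alone.
- spanner: Loose steel spanner lying on the bench right of the console, about 180 mm long. Leave alone.

How it is judged (in metres and radians):
On the way, in this order (a step that is already met when the one before it is completed fails the run):
1. the latched flap is pressed in below flush (value of joint flap below -0.05 rad), for 0.02 s.
2. the flap has popped open (value of joint flap above 1.1 rad), for 0.1 s.
3. the rocker's raised end is pressed down with the flap open (value of joint rocker above 0.26 rad and value of joint flap above 0.8 rad), for 0.1 s.
4. the open flap is pressed in below flush again (value of joint flap below -0.02 rad), for 0.02 s.
At the end, for the whole second after the job is handed in: The flap stays latched by itself within 0.03 rad of flush, the rocker's once raised end is down (joint over 0.25 of 0.3 rad), and fitting, jar and spanner are within 15 mm of where they stood (value of joint flap between -0.03 and 0.03 rad and value of joint rocker above 0.25 rad and distance of each of fitting, bottle, spanner from where it was at the start of the episode below 0.015 m); the robot touches nothing.
It fails at once if the fitting is moved or lifted by more than 15 mm, or tipped (distance of fitting from where it was at the start of the episode above 0.015 m or angle between fitting's own z axis and vertical above 0.5 rad).
It fails at once if the jar is moved or lifted by more than 15 mm, or tipped (distance of bottle from where it was at the start of the episode above 0.015 m or angle between bottle's own z axis and vertical above 0.5 rad).
It fails at once if the spanner is moved or lifted by more than 15 mm (distance of spanner from where it was at the start of the episode above 0.015 m).
It also fails if it takes over 51 s, if anything falls off the work surface, if the arm or the gripper's body presses on something with over 40 N, if the wrist force passes 120 N, or if a joint passes its speed limit or range.

## Working session

There is one attempt and no reset: what is moved stays moved. The work goes in short steps, Python scripts to look and compute and a tool call to move; the robot and the scene stay as the last step left them, time stands still between calls to the robot, and variables do not carry over. Pictures are saved under pics/ and viewed, at most 10 in all, crops included, and the job is handed in when it is done.

Besides the shell and the picture viewer there is one more tool, called after ">>>" as name(argument=value, ...), one argument or row to a line, values as JSON. arm_command: Moves the arm, as the interface text tells. Its arguments: {"type":"object","properties":{"steps":{"type":"array","items":{"type":"array","items":{"type":"number"}}},"force":{"type":"number"}},"required":["steps"]}

```bash
mkdir -p pics; cat > h.py <<'E'
from cell import monitor, imaging, job, find_in, trace
import numpy as np, cv2
def save(p,n): cv2.imwrite('pics/'+n,cv2.cvtColor(p['img'],cv2.COLOR_RGB2BGR))
def proj(p,X):
    X=np.atleast_2d(X); c=(p['view']@np.c_[X,np.ones(len(X))].T)[:3]; u=p['mtx']@c; return (u[:2]/u[2]).T
def onz(p,px,z):
    R=p['view'][:3,:3];t=p['view'][:3,3];o=-R.T@t;d=R.T@np.linalg.inv(p['mtx'])@np.r_[px,1];return o+d*(z-o[2])/d[2]
E
python3 - <<'E'
from h import *
s=monitor.read_state();print({k:np.round(s[k],3) for k in('clock','eef_pos','eef_rot','finger_gap','wrist_force')})
for n in('scene','top'):
    p=imaging.camera(n);save(p,n+'0.png');print(n,np.round(p['mtx'],1).tolist(),np.round(p['view'],3).tolist())
    for t in('console','fitting','flap_press','bottle','spanner'):
        print(t,[(np.round(d['rect']),round(d['p'],2)) for d in find_in(p,t)[:2]])
E
```

```text
{'clock': np.float64(0.0), 'eef_pos': array([174.377, 521.331, 186.483]), 'eef_rot': array([-3.14 , -0.   ,  2.819]), 'finger_gap': np.float64(93.791), 'wrist_force': array([-0.153,  1.202, -0.226])}
scene [[513.8, 0.0, 314.9], [0.0, 513.8, 203.6], [0.0, 0.0, 1.0]] [[0.885, 0.465, -0.007, -554.781], [0.299, -0.58, -0.758, -64.341], [-0.357, 0.669, -0.653, 1277.399], [0.0, 0.0, 0.0, 1.0]]
console [(array([269., 251., 119., 130.]), 0.62)]
fitting [(array([284., 272.,  15.,  22.]), 0.48)]
flap_press [(array([266., 234.,  65.,  57.]), 0.8)]
bottle [(array([284., 180.,  23.,  35.]), 0.64)]
spanner [(array([234., 344.,  98.,  30.]), 0.56)]
top [[414.5, 0.0, 317.5], [0.0, 414.5, 197.9], [0.0, 0.0, 1.0]] [[-0.14, -0.99, -0.007, 146.579], [-0.966, 0.138, -0.218, 569.36], [0.216, -0.024, -0.976, 812.602], [0.0, 0.0, 0.0, 1.0]]
console [(array([371., 207., 137., 113.]), 0.93)]
fitting [(array([406., 161.,  14.,  17.]), 0.68)]
flap_press [(array([371., 209.,  77.,  64.]), 0.6)]
bottle [(array([288., 256.,  26.,  26.]), 0.59), (array([370., 204., 138., 122.]), 0.3)]
spanner [(array([446., 182.,  46.,  72.]), 0.78)]
```

```bash
python3 - <<'E'
import cv2
a=cv2.imread('pics/scene0.png')[120:380,170:380];b=cv2.imread('pics/top0.png')[120:290,240:490]
cv2.imwrite('pics/a.png',cv2.resize(a,None,fx=2.2,fy=2.2,interpolation=2));cv2.imwrite('pics/b.png',cv2.resize(b,None,fx=3.2,fy=3.2,interpolation=2)[:600,:800])
E
```

```text
(no output)
```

View pics/a.png

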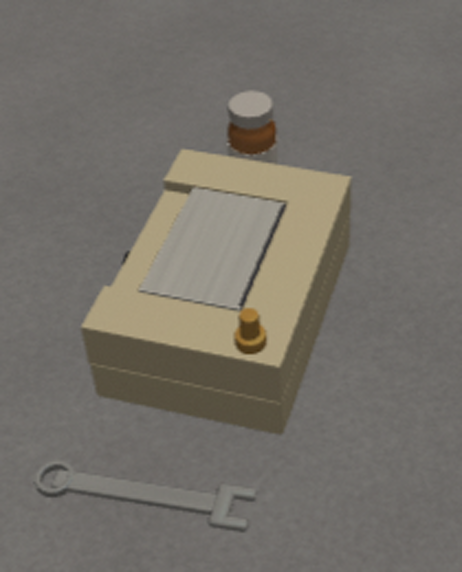

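View pics/b.png

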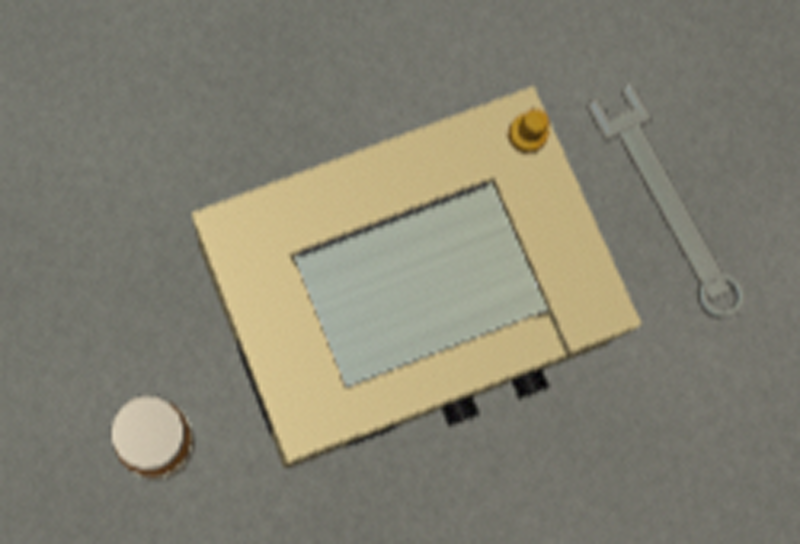

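The scene view shows the console with the flap flush; the deck corners are at crop (182,150), (351,178), (281,366), (84,328). The top view has them at crop (287,464), (192,212), (534,87), (638,325). The jar is left-front, the spanner to the right and the fitting rear right.

```bash
python3 - <<'E'
from h import *
from scipy.optimize import least_squares
S=imaging.camera('scene');T=imaging.camera('top')
M=np.array([[-85,120],[85,120],[85,-120],[-85,-120]]) # FL RL RR FR
F=np.array([[-55,69],[35,69],[35,-69],[-55,-69]])
sc=np.array([[182,150],[351,178],[281,366],[84,328]])/2.2+[170,120]
tp=np.array([[287,464],[192,212],[534,87],[638,325]])/3.2+[240,120]
tf=np.array([[346,386],[292,257],[493,181],[548,313]])/3.2+[240,120]
def W(q,P,z):
    c,s=np.cos(q[2]),np.sin(q[2]);return np.c_[P@np.array([[c,s],[-s,c]])+q[:2],np.full(len(P),z)]
def r(q,full=True):
    z=q[3]; return np.r_[(proj(S,W(q,M,z))-sc).ravel(),(proj(T,W(q,M,z))-tp).ravel(),(proj(T,W(q,F,z))-tf).ravel()]
q=least_squares(r,[450,-100,0.2,90],x_scale=[100,100,1,10]);print(np.round(q.x,3));print(np.round(q.fun.reshape(-1,2),1).tolist())
q=q.x;np.save('q.npy',q)
for n,P in dict(press=[-40,0],hinge=[35,0],rocker=[-33,30]).items(): print(n,W(q,np.array([P]),90).round(1))
for n,a,b,h in(('fitting',(284,272+11),(406,161),0),):
    print(n,onz(T,(408,159),124)[:2],onz(S,(284,282),90)[:2])
def inC(X): c,s=np.cos(q[2]),np.sin(q[2]);d=X[:2]-q[:2];return [c*d[0]+s*d[1],-s*d[0]+c*d[1]]
print('fit C',inC(onz(T,(407,158.5),124)),inC(onz(S,(283.5,280),90)))
print('jar C',inC(onz(T,(286.5,255),100)),onz(T,(286.5,255),100))
E
```

```text
[ 5.52383e+02 -3.65420e+01  2.26000e-01  8.66880e+01]
[[-0.7, -0.1], [-0.6, -0.2], [-1.1, 0.9], [-1.9, 0.0], [-0.4, -0.9], [-0.6, 0.3], [-0.9, -0.4], [0.3, -0.4], [-0.6, 0.1], [-0.0, -0.4], [-1.0, -0.0], [-0.6, -1.4]]
press [[513.4 -45.5  90. ]]
hinge [[586.5 -28.7  90. ]]
rocker [[513.5 -14.7  90. ]]
fitting [ 624.30069769 -123.77762646] [ 638.12752523 -136.50486144]
fit C [np.float64(52.21476417314203), np.float64(-99.69211370732563)] [np.float64(58.9367341032181), np.float64(-112.4834299826226)]
jar C [np.float64(-39.13359809105151), np.float64(192.62306330734836)] [471.07112825 142.40912144 100.        ]
```

>>> arm_command(
  steps=[
    [0,-501,-430,-10,-31.4],
    [0,-501,-430,-10,-31.4],
    [0,-501,-430,-10,-31.4],
    [0,-501,-430,-10,-31.4],
    [0,-501,-430,-10,-31.4],
    [0,-501,-430,-10,-31.4],
    [0,-501,-430,-10,-31.4],
    [0,-501,-430,-10,-31.4],
    [0,-501,-430,-10,-31.4],
    [0,-501,-430,-10,-31.4],
    [0,-501,-430,-10,-31.4],
    [0,-501,-430,-10,-31.4],
    [0,-501,-430,-10,-31.4],
    [0,-501,-430,-10,-31.4],
    [0,-501,-430,-10,-31.4],
    [0,-501,-430,-10,-31.4],
    [0,-501,-430,-10,-31.4],
    [0,-501,-430,-10,-31.4],
  ],
)

```text
clock: 2.95
eef_pos: [513.2, -45.1, 197.0]
eef_rot: [-3.142, -0.0, -2.916]
wrist_force: [-0.6, -0.5, -0.2]
finger_gap: 1.0
finger_force: 0.0
```

>>> arm_command(
  steps=[
    [0,0,0,40,0],
    [0,0,0,70,0],
    [0,0,0,82,0],
    [0,0,0,82,0],
  ],
)

```text
clock: 3.45
eef_pos: [513.2, -45.1, 115.1]
eef_rot: [3.141, -0.001, -2.916]
wrist_force: [0.7, 1.0, -0.4]
finger_gap: 0.5
finger_force: 0.0
```

```bash
python3 - <<'E'
from h import *
a=imaging.camera('scene')['img'][100:360,150:400];b=imaging.camera('top')['img'][100:300,260:460]
a=cv2.resize(a,None,fx=1.6,fy=2,interpolation=2);b=cv2.resize(b,(400,400),interpolation=2)
o=np.zeros((520,800,3),np.uint8);o[:,:400]=a;o[:400,400:]=b
cv2.imwrite('pics/c.png',o[:,:,::-1])
E
```

```text
(no output)
```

View pics/c.png

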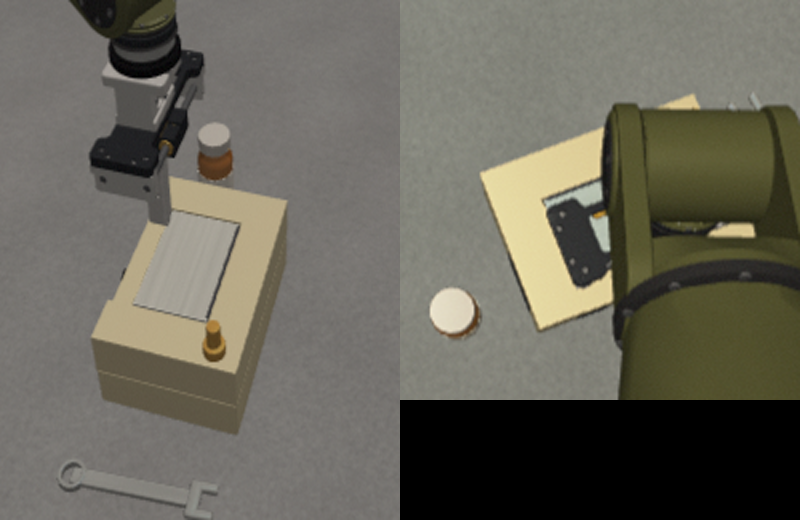

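```bash
python3 - <<'E'
from h import *
S=imaging.camera('scene');s=monitor.read_state();e=s['eef_pos'];print(e)
f=lambda X:((proj(S,X)-[150,100])*[1.6,2]).round(0).tolist()
print('tip',f(e-[0,0,19]),'at90',f([513.4,-45.5,90]),'flap FL,RL,RR,FR')
q=np.load('q.npy');c,sn=np.cos(q[2]),np.sin(q[2])
for a,b in[(-55,69),(35,69),(35,-69),(-55,-69)]: print(f([q[0]+c*a-sn*b,q[1]+sn*a+c*b,88]))
E
```

```text
[513.81153857 -45.23259757 116.26159712]
tip [[164.0, 250.0]] at90 [[164.0, 255.0]] flap FL,RL,RR,FR
[[171.0, 210.0]]
[[239.0, 224.0]]
[[205.0, 321.0]]
[[132.0, 304.0]]
```

```bash
python3 - <<'E'
from h import *
S=imaging.camera('scene');e=monitor.read_state()['eef_pos']
im=S['img'].copy()
a=cv2.resize(im[110:260,180:330],(600,600),interpolation=cv2.INTER_CUBIC)
for z in(-19,0,78):
    u=(proj(S,e+[0,0,z])[0]-[180,110])*4+2;cv2.drawMarker(a,tuple(int(v) for v in u),(255,0,0),0,14,1)
cv2.imwrite('pics/d.png',a[:,:,::-1])
E
```

```text
(no output)
```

View pics/d.png

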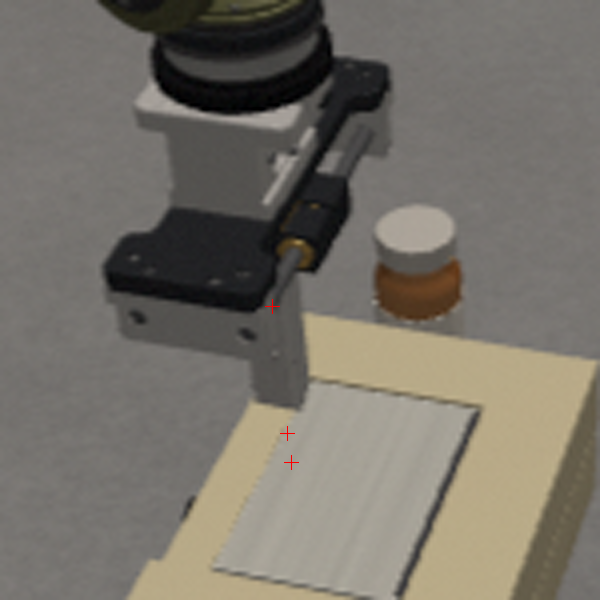

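```bash
python3 - <<'E'
from h import *
S=imaging.camera('scene');T=imaging.camera('top');s=monitor.read_state();e=s['eef_pos'];print(e,s['joints'],s['eef_rot'])
q=np.load('q.npy');c,sn=np.cos(.226),np.sin(.226)
for z in(78,120):
  for a,b in[(-37,88),(37,88),(37,-88),(-37,-88)]:
    X=e+[c*a-sn*b,sn*a+c*b,z]
    print(z,a,b,'S',((proj(S,X)[0]-[180,110])*4).round(),'T',((proj(T,X)[0]-[260,100])*2+[400,0]).round())
for dx,dy in[(8,12),(-8,12),(-8,-12),(8,-12)]:
    X=e+[c*dx-sn*dy,sn*dx+c*dy,-19];print('tip',((proj(S,X)[0]-[180,110])*4).round())
X=np.array([0,0,0]);print('base',proj(S,X),proj(T,X))
E
```

```text
[513.54906753 -45.1826405  115.8437123 ] [-1.58802847e-01  2.94862307e-01  1.70205751e+00 -1.29543625e-05
  1.14335885e+00 -1.95481711e+00] [-3.14108943e+00  1.21386204e-03 -2.91636905e+00]
78 -37 88 S [263. 185.] T [572. 298.]
78 37 88 S [406. 206.] T [541. 220.]
78 37 -88 S [280. 446.] T [722. 152.]
78 -37 -88 S [117. 417.] T [756. 227.]
120 -37 88 S [254. 113.] T [575. 293.]
120 37 88 S [402. 134.] T [542. 211.]
120 37 -88 S [271. 370.] T [734. 139.]
120 -37 -88 S [103. 341.] T [770. 218.]
tip [313. 447.]
tip [282. 442.]
tip [265. 474.]
tip [296. 480.]
base [[ 91.69292956 177.74002446]] [[392.28321236 488.32568159]]
```

The finger and body appear about 38 mm higher in the scene view than the reported TCP predicts (tip at crop (278,405), expected about (290,463)). The lateral position agrees in the top view. I'll feel for contact to settle the height.

>>> arm_command(
  steps=[
    [0,0,0,5,0],
    [0,0,0,10,0],
    [0,0,0,10,0],
  ],
)

```text
clock: 4.12
eef_pos: [512.9, -45.1, 104.5]
eef_rot: [3.141, -0.001, -2.916]
wrist_force: [0.3, -0.1, 0.9]
finger_gap: 0.4
finger_force: 0.0
```

```bash
python3 - <<'E'
from h import *
S=imaging.camera('scene');e=monitor.read_state();print(e['eef_pos'],e['wrist_force'])
a=cv2.resize(S['img'][110:260,180:330],(600,600),interpolation=cv2.INTER_CUBIC)
cv2.imwrite('pics/e.png',a[:,:,::-1])
E
```

```text
[513.08544886 -45.13171684 104.81304919] [ 1.04622086  0.04497458 -0.30496819]
```

View pics/e.png

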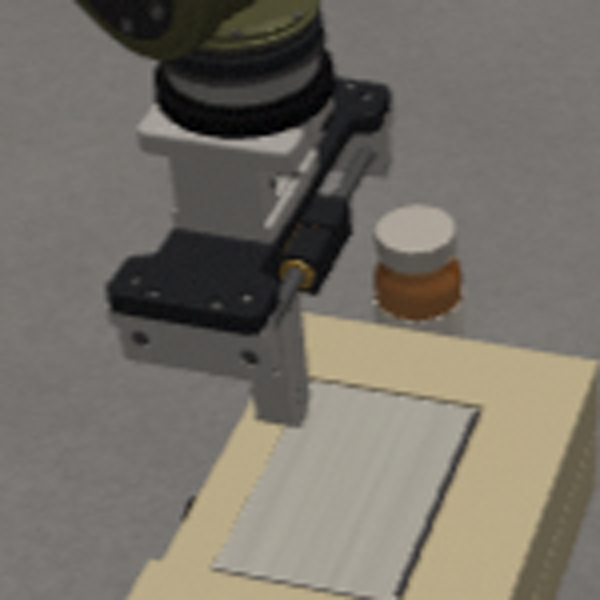

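>>> arm_command(
  steps=[
    [0,0,0,5,0],
    [0,0,0,10,0],
    [0,0,0,15,0],
    [0,0,0,15,0],
  ],
)

```text
clock: 4.68
eef_pos: [512.9, -45.1, 89.6]
eef_rot: [3.141, -0.001, -2.916]
wrist_force: [0.1, 0.2, -0.2]
finger_gap: 0.1
finger_force: 0.0
```

>>> arm_command(
  steps=[
    [0,0,0,5,0],
    [0,0,0,10,0],
    [0,0,0,10,0],
  ],
)

```text
clock: 5.05
eef_pos: [512.9, -45.1, 79.6]
eef_rot: [3.141, -0.001, -2.916]
wrist_force: [0.6, 0.1, -0.8]
finger_gap: 0.2
finger_force: 0.0
```

```bash
python3 - <<'E'
from h import *
S=imaging.camera('scene');e=monitor.read_state();print(e['eef_pos'],e['wrist_force'])
a=cv2.resize(S['img'][150:250,200:320],(720,600),interpolation=cv2.INTER_CUBIC)
cv2.imwrite('pics/f.png',a[:,:,::-1])
q=np.load('q.npy');c,sn=np.cos(.226),np.sin(.226)
for z in(-19,11,16,21,26):
  print(z,[((proj(S,e['eef_pos']+[c*dx-sn*dy,sn*dx+c*dy,z])[0]-[200,150])*6).round().tolist() for dx,dy in[(8,12),(-8,12),(-8,-12),(8,-12)]])
E
```

```text
[513.11997885 -45.13844869  79.87985855] [-0.48488161  0.01820095 -0.0226198 ]
-19 [[357.0, 509.0], [312.0, 501.0], [287.0, 550.0], [333.0, 558.0]]
11 [[350.0, 443.0], [304.0, 435.0], [278.0, 484.0], [325.0, 493.0]]
16 [[349.0, 432.0], [302.0, 424.0], [277.0, 473.0], [323.0, 481.0]]
21 [[347.0, 421.0], [301.0, 413.0], [275.0, 462.0], [322.0, 470.0]]
26 [[346.0, 410.0], [300.0, 401.0], [274.0, 450.0], [321.0, 459.0]]
```

View pics/f.png

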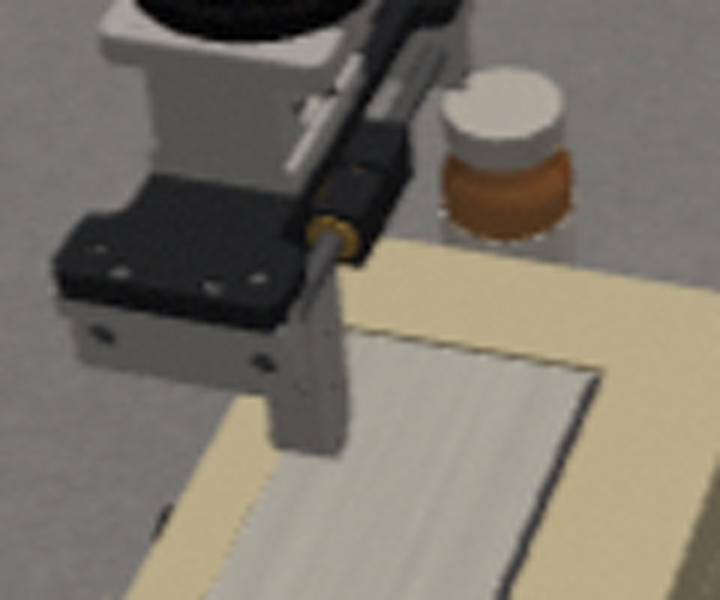

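>>> arm_command(
  steps=[
    [0,0,0,2,0],
    [0,0,0,4,0],
    [0,0,0,4,0],
  ],
)

```text
clock: 5.48
eef_pos: [513.1, -45.1, 75.9]
eef_rot: [3.142, -0.0, -2.916]
wrist_force: [0.4, 0.3, -0.1]
finger_gap: 0.1
finger_force: 0.0
```

>>> arm_command(
  steps=[
    [0,0,0,2,0],
    [0,0,0,3,0],
    [0,0,0,3,0],
  ],
)

```text
clock: 5.85
eef_pos: [513.2, -45.1, 73.0]
eef_rot: [3.142, -0.0, -2.916]
wrist_force: [-0.2, -0.2, 0.8]
finger_gap: 0.7
finger_force: 0.0
```

>>> arm_command(
  steps=[
    [0,0,0,2,0],
    [0,0,0,3,0],
    [0,0,0,3,0],
  ],
)

```text
clock: 6.22
eef_pos: [513.3, -45.2, 70.1]
eef_rot: [-3.141, 0.0, -2.916]
wrist_force: [0.6, 0.8, 1.9]
finger_gap: 0.6
finger_force: 0.7
```

>>> arm_command(
  steps=[
    [0,0,0,1,0],
    [0,0,0,2,0],
    [0,0,0,2,0],
  ],
)

```text
clock: 6.6
eef_pos: [513.2, -45.1, 68.0]
eef_rot: [-3.142, 0.0, -2.916]
wrist_force: [1.2, 0.7, 1.3]
finger_gap: 0.4
finger_force: 0.7
```

>>> arm_command(
  steps=[
    [0,0,0,1,0],
    [0,0,0,2,0],
    [0,0,0,2,0],
  ],
)

```text
clock: 6.98
eef_pos: [513.1, -45.1, 66.0]
eef_rot: [3.142, -0.0, -2.916]
wrist_force: [1.3, -0.1, 0.5]
finger_gap: 1.0
finger_force: 0.7
```

>>> arm_command(
  steps=[
    [0,0,0,1,0],
    [0,0,0,2,0],
    [0,0,0,2,0],
  ],
)

```text
clock: 7.35
eef_pos: [513.4, -45.1, 64.6]
eef_rot: [-3.141, 0.001, -2.916]
wrist_force: [-1.4, 0.5, 8.6]
finger_gap: 0.1
finger_force: 4.4
```

Contact came at about 72 and the inner stop at about 64.6, so the true tip height is the reported z + 18. I'll use that offset from here on. Next I release up and forward.

>>> arm_command(
  steps=[
    [0,25,0,-45,0],
    [0,60,0,-80,0],
    [0,80,0,-110,0],
    [0,80,0,-110,0],
    [0,80,0,-110,0],
    [0,80,0,-110,0],
    [0,80,0,-110,0],
    [0,80,0,-110,0],
    [0,80,0,-110,0],
    [0,80,0,-110,0],
    [0,80,0,-110,0],
    [0,80,0,-110,0],
  ],
)

```text
clock: 8.85
eef_pos: [435.2, -63.0, 174.1]
eef_rot: [-3.142, -0.0, -2.916]
wrist_force: [0.1, -0.2, -0.3]
finger_gap: 0.3
finger_force: 0.0
```

```bash
python3 - <<'E'
from h import *
S=imaging.camera('scene');T=imaging.camera('top');e=monitor.read_state();print(e['clock'],e['eef_pos'],e['wrist_force'])
a=cv2.resize(S['img'][110:290,180:330],(480,576),interpolation=cv2.INTER_CUBIC)
b=cv2.resize(T['img'][110:290,300:400],(320,576),interpolation=cv2.INTER_CUBIC)
cv2.imwrite('pics/g.png',np.hstack([a,b])[:,:,::-1])
q=np.load('q.npy');c,sn=np.cos(.226),np.sin(.226)
def W(x,y,z): return [q[0]+c*x-sn*y,q[1]+sn*x+c*y,z]
for n,X in dict(press=W(-33,30,71.5),far=W(-33,-18,65),piv=W(-33,10,63),flaptip=W(20,0,179)).items():
  print(n,((proj(S,X)[0]-[180,110])*3.2).round(),((proj(T,X)[0]-[300,110])*3.2+[480,0]).round())
E
```

```text
8.95 [435.21048397 -63.01490842 174.06298934] [ 0.67798415  0.50772895 -0.07712629]
press [261. 368.] [674. 368.]
far [236. 428.] [741. 343.]
piv [252. 399.] [701. 359.]
flaptip [318. 281.] [705. 235.]
```

View pics/g.png

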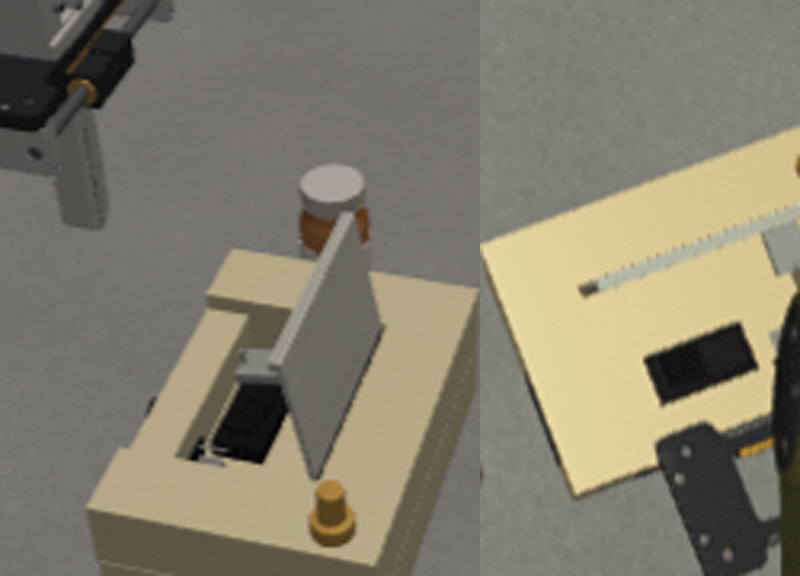

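The flap is open. In the top view (right half) the black rocker is centred at (701,363), which agrees with the prediction of (701,359). A catch stub sticks forward from the flap's right end at about (785,250), so I'll turn the body 10° to clear it.

>>> arm_command(
  steps=[
    [0,-40,32.5,0,10],
    [0,-80,32.5,0,10],
    [0,-80,32.5,30,10],
    [0,-80,32.5,60,10],
    [0,-80,32.5,90,10],
    [0,-80,32.5,105,10],
    [0,-80,32.5,112,10],
    [0,-80,32.5,112,10],
  ],
)

```text
clock: 9.95
eef_pos: [506.2, -13.5, 62.4]
eef_rot: [-3.142, 0.0, -3.091]
wrist_force: [0.8, -0.0, -0.1]
finger_gap: 0.2
finger_force: 0.0
```

>>> arm_command(
  steps=[
    [0,0,0,3,0],
    [0,0,0,6,0],
    [0,0,0,9,0],
    [0,0,0,11,0],
    [0,0,0,11,0],
  ],
)

```text
clock: 10.58
eef_pos: [505.9, -13.4, 50.9]
eef_rot: [-3.142, -0.0, -3.091]
wrist_force: [0.3, 0.4, -0.3]
finger_gap: 0.3
finger_force: 0.0
```

>>> arm_command(
  steps=[
    [0,0,0,1.5,0],
    [0,0,0,3,0],
    [0,0,0,3,0],
  ],
)

```text
clock: 10.95
eef_pos: [505.9, -13.5, 47.9]
eef_rot: [-3.142, -0.0, -3.091]
wrist_force: [0.4, 0.8, 0.0]
finger_gap: 0.3
finger_force: 0.0
```

>>> arm_command(
  steps=[
    [0,0,0,1.5,0],
    [0,0,0,3,0],
    [0,0,0,3,0],
  ],
)

```text
clock: 11.32
eef_pos: [506.2, -13.4, 46.5]
eef_rot: [-3.141, 0.001, -3.091]
wrist_force: [-8.5, 2.5, 21.1]
finger_gap: 0.5
finger_force: 10.6
```

>>> arm_command(
  steps=[
    [0,0,0,-40,0],
    [0,0,0,-90,0],
    [0,40,0,-140,-10],
    [0,80,0,-150,-10],
    [0,80,0,-150,-10],
    [0,80,0,-150,-10],
  ],
)

```text
clock: 12.08
eef_pos: [426.4, -17.6, 194.9]
eef_rot: [-3.141, 0.0, -2.917]
wrist_force: [0.7, 0.3, 0.6]
finger_gap: 0.3
finger_force: 0.0
```

```bash
python3 - <<'E'
from h import *
S=imaging.camera('scene');T=imaging.camera('top');e=monitor.read_state();print(e['clock'],e['eef_pos'],e['eef_rot'])
a=cv2.resize(S['img'][190:270,220:300],(400,400),interpolation=cv2.INTER_CUBIC)
b=cv2.resize(T['img'][170:250,320:400],(400,400),interpolation=cv2.INTER_CUBIC)
cv2.imwrite('pics/i.png',np.hstack([a,b])[:,:,::-1])
E
```

```text
12.175 [426.46839489 -17.4948808  194.40763626] [ 3.14122532e+00 -1.06429777e-03 -2.91636047e+00]
```

View pics/i.png

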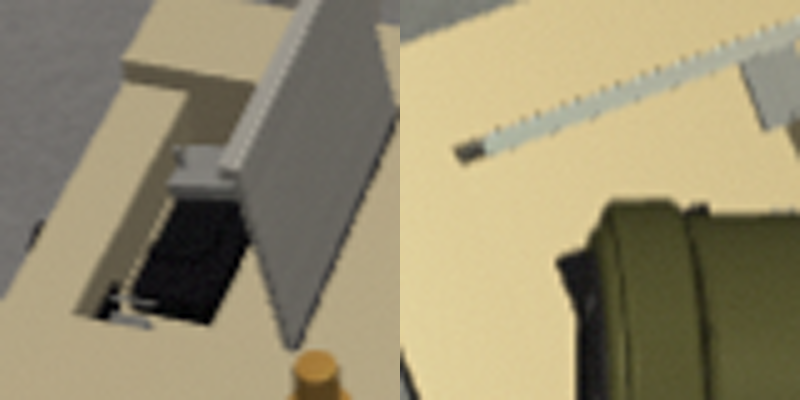

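The rocker is partly hidden here, so I can't tell whether it went down. I'll move to where the top camera saw it before and compare the two views.

>>> arm_command(
  steps=[
    [0,0,-45,20,0],
    [0,0,-45,20,0],
    [0,0,-45,20,0],
  ],
)

```text
clock: 12.55
eef_pos: [436.2, -61.1, 174.7]
eef_rot: [3.141, -0.001, -2.917]
wrist_force: [-0.0, 0.7, 0.3]
finger_gap: -0.1
finger_force: 0.0
```

```bash
python3 - <<'E'
from h import *
S=imaging.camera('scene');T=imaging.camera('top');e=monitor.read_state();print(e['clock'],e['eef_pos'],e['eef_rot'])
g=cv2.imread('pics/g.png')[:,:,::-1]
gs=cv2.resize(g[:,:480],(150,180),interpolation=cv2.INTER_AREA);gt=cv2.resize(g[:,480:],(100,180),interpolation=cv2.INTER_AREA)
ns=S['img'][110:290,180:330];nt=T['img'][110:290,300:400]
z=lambda I:cv2.resize(I,(400,300),interpolation=cv2.INTER_CUBIC)
br=lambda I:np.clip(I.astype(float)*2.2,0,255).astype(np.uint8)
o=np.vstack([np.hstack([z(gs[110:155,50:110]),z(gt[90:135,40:100])]),np.hstack([z(ns[110:155,50:110]),z(nt[90:135,40:100])])])
cv2.imwrite('pics/j.png',br(o)[:,:,::-1])
E
```

```text
12.65 [436.26778566 -60.76122514 175.219306  ] [ 3.14151781e+00  1.18919538e-04 -2.91572673e+00]
```

View pics/j.png

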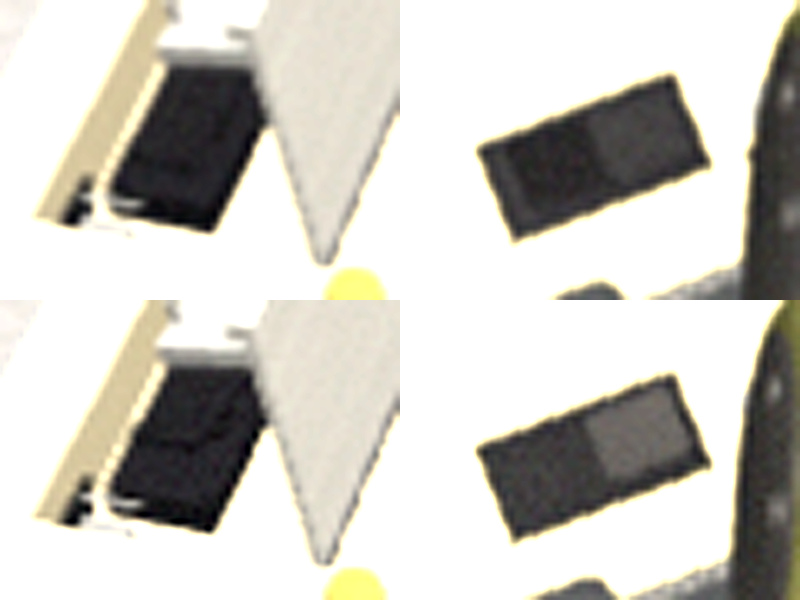

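The shading shows the rocker flipped: its left half is now level and its right half tilted. Next I go over and behind the flap.

>>> arm_command(
  steps=[
    [0,0,-2,-22,0],
    [0,-60,-2,-22,0],
    [0,-120,-2,-22,0],
    [0,-170,-2,-22,0],
    [0,-189,-2,-22,0],
    [0,-189,-2,0,0],
    [0,-189,-2,25,0],
    [0,-189,-2,25,0],
    [0,-189,-2,25,0],
  ],
)

```text
clock: 13.78
eef_pos: [621.2, -20.7, 151.4]
eef_rot: [-3.141, 0.002, -2.916]
wrist_force: [0.3, 0.0, 0.5]
finger_gap: 0.8
finger_force: 0.0
```

>>> arm_command(
  steps=[
    [0,20,0,1,0],
    [0,34,0,2,0],
    [0,42,0,3,0],
    [0,53,0,7,0],
    [0,60,0,10,0],
    [0,67,0,14,0],
    [0,73,0,19,0],
    [0,79,0,24,0],
    [0,84,0,30,0],
    [0,89,0,36,0],
    [0,93,0,42,0],
    [0,96.5,0,49,0],
    [0,99,0,57,0],
    [0,101,0,64,0],
    [0,102,0,71,0],
    [0,102.5,0,79,0],
    [0,102.5,0,83,0],
    [0,102.5,0,83,0],
  ],
)

```text
clock: 16.02
eef_pos: [520.8, -44.0, 66.8]
eef_rot: [3.141, -0.0, -2.916]
wrist_force: [-0.5, 0.3, 2.4]
finger_gap: 0.4
finger_force: 0.8
```

>>> arm_command(
  steps=[
    [0,0,0,1,0],
    [0,0,0,2,0],
    [0,0,0,2,0],
  ],
)

```text
clock: 16.4
eef_pos: [520.9, -44.0, 65.5]
eef_rot: [-3.141, 0.0, -2.916]
wrist_force: [-2.8, 0.5, 5.5]
finger_gap: 0.2
finger_force: 3.1
```

>>> arm_command(
  steps=[
    [0,0,0,1,0],
    [0,0,0,1,0],
    [0,0,0,1,0],
    [0,0,0,-10,0],
    [0,0,0,-50,0],
    [0,60,0,-100,0],
    [0,110,0,-130,0],
    [0,110,0,-130,0],
    [0,110,0,-130,0],
    [0,110,0,-130,0],
    [0,110,0,-130,0],
  ],
)

```text
clock: 17.77
eef_pos: [413.9, -68.3, 194.1]
eef_rot: [3.141, -0.002, -2.916]
wrist_force: [-1.2, -0.3, 0.1]
finger_gap: 0.3
finger_force: 0.0
```

```bash
python3 - <<'E'
from h import *
S=imaging.camera('scene');T=imaging.camera('top');e=monitor.read_state();print(e['clock'],e['eef_pos'],e['wrist_force'])
a=cv2.resize(S['img'][110:290,180:330],(480,576),interpolation=cv2.INTER_CUBIC)
b=cv2.resize(T['img'][110:290,300:400],(320,576),interpolation=cv2.INTER_CUBIC)
cv2.imwrite('pics/k.png',np.hstack([a,b])[:,:,::-1])
E
```

```text
17.875 [413.80047921 -68.38498454 194.37576711] [ 0.68299237 -0.87886477 -0.04365918]
```

View pics/k.png

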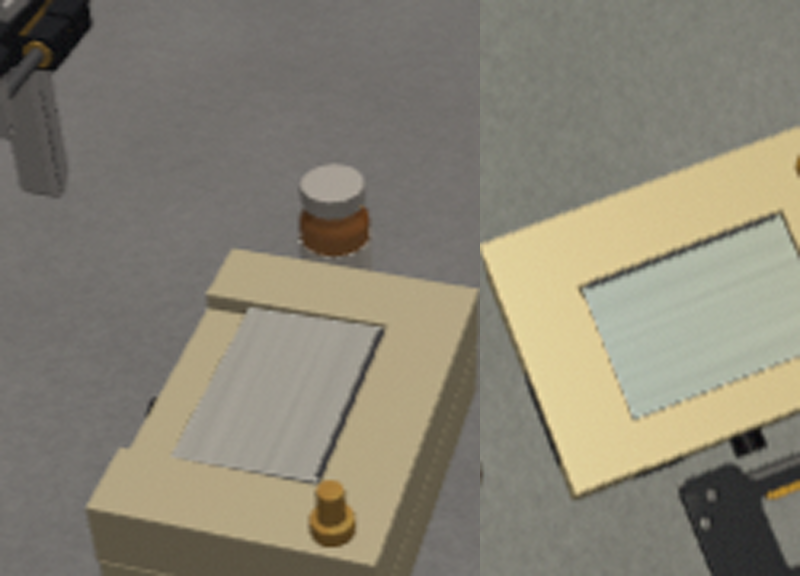

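The flap is latched flush (corners at about (245,308), (383,325), (320,482), (175,457)). The fitting and jar are where they were, and the arm is clear.

```bash
python3 -c "
from cell import job
print(job.sign_off())"
```

```text
the job is handed in; nothing more can be done
None
```

I handed the job in at about 18 s: the flap popped open, the rocker's raised end was pressed down, and the last picture shows the flap latched flush, the arm clear and the fitting and jar undisturbed; the arm never went near the spanner, though I didn't check it in a picture, and the hand-in gave no verdict.

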